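# Lock a sample jar into the jar shaker with its tab-lock knob

## Robot

A 6-joint arm with a two-finger parallel gripper is mounted at the origin on the work surface. World frame = base frame: x ahead of the robot, y to its left, z up, the work surface at z = 0. Lengths are in m, angles in rad, forces in N, time in s.
With the tool pointing down it reaches from about 0.35 to 0.725 m from the base axis. Payload 6 kg.
Tool frame: the origin (TCP) lies where the fingers leave the gripper's body, on its centre line; the fingertips stand 73 mm ahead of it and the grasp point (between the pads) lies 54 mm ahead of it; z points along the fingers, y is the direction in which the jaws open and shut (so a half turn about z gives the same grasp; the last joint's range is limited). The gripper opens to 85 mm and grips with 20 to 120 N. Pads are 22 mm wide; open, the fingers measure 114 mm over their backs; the gripper's body (76 mm by 85 mm) begins 54 mm behind the grasp point. The pads swing forward as they close: fully open they stand 13 mm farther back than shut.
Start: joints at [1.485, 0.04, 0.085, 0, -1.615, -0.334], TCP at [0.245, 0.548, 0.304] pointing down, gripper open.
Joint ranges: [-2.56, 2.56], [-1.29, 2.01], [-1.08, 1.49], [-3.29, 1.98], [-2.81, -0.18], [-2.99, 2.99]. Speed limits (rad/s): [2.57, 2.57, 3.01, 3.14, 3.14, 3.14].

## Interface

Orientations are given as a rotation vector (axis times angle).
In Python, from station import robot, grab_frame gives the robot as it stands. The module is installed in compiled form; this text tells all that it offers.
- The arm moves only by the tool play_rows, never from a script. Its argument "series" is a list of rows, each a list of 7 numbers: the closure in counts, from 0 (fully open) to 255 (shut), then the shift along the tool's x, y, z in m, then the turn, a rotation vector about the tool's x, y, z in rad. A call has exactly 10 rows; each row is the pose to reach, as a shift and turn from the pose commanded when the call began, along the tool's axes at that moment; what a row does not reach only later rows make up. A row lasts 1/10 s, in which the tool goes at most 50 mm and 8.59 degrees, less where a joint would pass 70% of its speed; a pose out of reach is approached as far as the arm can. A call with a gripper value outside its range is refused whole. The fingers move at their own pace and stop on an object; "force" is the grip in N (left out, the last holds). Time passes only in rows, so rows that repeat a pose let the fingers close, or fill a call up. It gives the time, the measured TCP pose, the force and the opening at its end, in the units of the state.
- robot.sense(): the state, without advancing time (a new reading comes with each control period).
- grab_frame(name): name is "scene" or "top" or "wrist"; returns a dict with "pixels" (420x560x3 uint8, red, green, blue), "camera_matrix" (3x3 intrinsics, pixels), "origin" and "attitude" of the camera in the world; the wrist camera has in their place "mount" (4x4, takes a point from camera to tool coordinates, whose origin is the TCP and whose axes are the flange's). Camera axes: x right, y up, looking along -z (the intrinsics and any distortion apply to the point x, -y, -z); pixel columns grow to the right and rows downward; lengths in m; the calibration is good to about 2 mm. A picture is of the moment at which its call begins: read the wrist's pose just before it. There is no depth.
- robot.sign_off(): hands the job in, once; it reports no verdict.
The state is a dict: "time_s": time; "q": joint angles; "qd": joint speeds; "joint_efforts": joint torques, N m; "tool_pos": TCP position; "tool_rot": TCP orientation; "force": force on the tool from outside, world axes, zero at the start; "torque": the same for the moment, N m; "opening": finger opening in m.
Only numpy, scipy, OpenCV 4.12 (cv2) and the standard library are available. Lean on these libraries where they do the work, as an engineer would, in place of code of your own. Each camera call takes 0.05 s, during which the arm holds its last target.

## Task

Stand the blue-lidded jar in the black cradle cup of the jar shaker and let go of it. Then pinch in both red tabs of the knob, turn it clockwise so that the hold-down arm swings over the jar until the knob comes gently up against its stop - do not force it against the stop or catch - and let go, so that both tabs spring fully out and lock it there. Leave the other things on the bench where they are.

Things in the scene. Friction and masses are not known exactly. Their poses are not given: they have to be found in the camera images.
- jar_blue_mid (a point): centre (half-way up, 30 mm above its foot) of the loose white jar with the BLUE lid, the one to load: 52 mm across for the lower 42 mm, lid 48 mm across on top, 60 mm tall in all, 0.08 to 0.2 kg, z up
- station: the jar shaker, fixed to the bench: grey base plate 140 (x) by 250 (y) by 12 mm thick; origin at the centre of its underside, z up. The black cradle cup stands on it at y = -60 mm; the blue block with the round grey dial housing (92 mm across, top 74 mm above the bench) at y = +55 mm. At most 25 N may act between the knob with its latch and this housing
- cradle (a point): centre of the floor of the black cradle cup, 12 mm above the bench, where the jar's foot must stand. The cup's bore is 60 mm across, flaring to 68 mm at the rim; the rim is 26 mm above this point; wall about 10 mm
- dial: the fixed axis of the tab-lock knob: origin on the axis, at the top of the dial housing (74 mm above the bench), z up along the axis. It carries the knob, tabs and hold-down arm
- knob_grip (a point): point on the knob's axis at the middle of the red tabs' height, 104 mm above the bench, 30 mm above the housing. The frame turns with the knob: x along the steel hold-down arm, y through the two tabs, z up. Black knob core 42 (x) by 26 (y) mm, its top 49 mm above the housing
- knob (a joint): turn of the knob, rad: 0 as found (latched), grows CLOCKWISE seen from above, friction 0.05 N m. It meets an adjustable stop, set anew each time between 0.85 and 1.4 rad, unseen inside the housing; its firm rubber buffer acts 30 mm from the axis and gives 0.05 rad at its limit of 25 N (0.75 N m). The arm is square over the cradle at 1.125 rad, over the jar at any setting
- tab_a (a joint): how far red tab A (knob's +y side) is pressed in, m: 0 free, 0.008 fully in. Each tab is a flat upright paddle 24 mm wide, 12 to 48 mm above the housing; outer faces 56 mm apart when free, 40 mm when both are in. Spring 4 N when free, 8 N fully in. Both must be in by more than 4 mm before the knob will turn
- tab_b (a joint): the same for red tab B (knob's -y side). Let go, the tabs spring out fully only in the start catch or the end catch, which spans the last 0.06 rad before the stop touches and the give of its buffer; anywhere between they stay 4 mm in and the knob is not locked
- pad (a point): underside of the hold-down arm's end plate (46 by 58 mm, 115 mm from the knob's axis; arm 18 mm wide, 3 to 9 mm above the housing). It passes about 6 mm over the lid of a seated jar
- jar_white: bystander, loose: same jar as the blue-lidded one but with a white lid; origin at the centre of its underside
- jar_orange: bystander, loose: same jar but with an orange lid; origin at the centre of its underside
- tall_a: bystander, loose: large white jar, 70 mm across, 110 mm tall, white lid; origin at the centre of its underside
- tall_b: bystander, loose: large white jar, 70 mm across, 110 mm tall, grey lid; origin at the centre of its underside
- foil_roll: bystander, loose: aluminium roll lying flat, 100 mm across, 60 mm tall; origin at the centre of its underside
- vial: bystander, loose: small amber bottle, 36 mm across, 70 mm tall; origin at the centre of its underside
- spatula: bystander, loose: spatula lying flat, 170 mm long
- jar_blue: the same blue-lidded jar: origin at the centre of its underside
Mind the look-alikes: they are no part of the job. Leave any pink or turquoise look-alike of the jar_blue alone.

How it is judged:
On the way, in this order (a step that is already met when the one before it is completed fails the run):
1. the blue-lidded jar stands in the cradle, let go (horizontal distance between jar_blue_mid and cradle below 0.008 m and z of jar_blue_mid in the frame of cradle below 0.034 m and angle between jar_blue_mid's own z axis and vertical below 0.1 rad and not (contact force between the fingers and jar_blue above 0.2 N)), for 0.2 s.
2. both tabs are pinched in and the knob has been turned off its start catch (value of joint each of tab_a, tab_b above 0.0035 m and value of joint knob above 0.25 rad), for 0.05 s.
At the end, for the whole second after the job is handed in: the blue-lidded jar stands upright (within 0.1 rad) on the cradle's floor, within 8 mm of its centre; the knob has been turned to its end catch (more than 0.75 rad), with both red tabs out to within 1.5 mm of free; all at rest and let go (horizontal distance between jar_blue_mid and cradle below 0.008 m and z of jar_blue_mid in the frame of cradle below 0.034 m and angle between jar_blue_mid's own z axis and vertical below 0.1 rad and value of joint knob above 0.75 rad and value of joint each of tab_a, tab_b below 0.0015 m and velocity of joint knob between -0.05 and 0.05 rad/s and linear speed of jar_blue below 0.02 m/s); the robot touches nothing.
It fails at once if the knob or its latch is forced: more than 25 N between the knob with its tabs and the housing with its stop and catches (contact force between dial and station above 25 N).
It fails at once if another thing on the bench is moved by more than 30 mm (distance of any of jar_white, jar_orange, tall_a, tall_b, foil_roll, vial, spatula from where it was at the start of the episode above 0.03 m).
It also fails if it takes over 72 s, if anything falls off the work surface, if the arm or the gripper's body presses on something with over 40 N, if the wrist force passes 120 N, or if a joint passes its speed limit or range.

## Working session

There is one attempt and no reset: what is moved stays moved. The work goes in short steps, Python scripts to look and compute and a tool call to move; the robot and the scene stay as the last step left them, time stands still between calls to the robot, and variables do not carry over. Pictures are saved under pics/ and viewed, and the job is handed in when it is done.

Besides the shell and the picture viewer there is one more tool, called after "Call:" as name(argument=value, ...), one argument or row to a line, values as JSON. play_rows: Moves the arm, as the interface text tells. Its arguments: {"type":"object","properties":{"series":{"type":"array"},"force":{"type":"number"}},"required":["series"]}

```bash
mkdir -p pics; cat > h.py <<'E'
import numpy as np, cv2
from scipy.spatial.transform import Rotation as R
from station import robot, grab_frame
def save(n,p): cv2.imwrite('pics/'+n+'.png',cv2.cvtColor(p,cv2.COLOR_RGB2BGR))
E
python3 - <<'E'
from h import *
s=robot.sense();print(s)
for n in['scene','top','wrist']:
    f=grab_frame(n);save(n+'0',f['pixels']);print(n,{k:v for k,v in f.items() if k!='pixels'})
    np.save(n+'0.npy',f,allow_pickle=True)
E
```

```text
{'time_s': 0.0, 'q': array([ 1.48472186e+00,  4.08199151e-02,  8.38153017e-02, -4.64090729e-04,
       -1.61550355e+00, -3.33665553e-01]), 'qd': array([ 0.0002468 ,  0.00099974, -0.00054773, -0.00108712, -0.00156023,
       -0.00079112]), 'joint_efforts': array([ 9.02983302e-04, -3.68193054e+01,  3.47412729e+01,  6.93250582e+00,
       -5.50230645e-03,  2.19845475e-09]), 'tool_pos': array([0.24436785, 0.54776432, 0.30287655]), 'tool_rot': array([ 3.07094902e+00, -6.54099603e-01, -3.90469906e-04]), 'force': array([-0.9183724 ,  0.59123778,  0.69182105]), 'torque': array([0.04383168, 0.00365406, 0.06098983]), 'opening': 0.08566980719406979}
scene {'camera_matrix': array([[403.63982715,   0.        , 274.64566287],
       [  0.        , 403.63982715, 213.05727183],
       [  0.        ,   0.        ,   1.        ]]), 'origin': array([1.39229566, 0.43110424, 0.72631116]), 'attitude': array([0.5974444 , 1.01415397, 1.92889943])}
top {'camera_matrix': array([[471.39277028,   0.        , 273.46800081],
       [  0.        , 471.39277028, 213.06287155],
       [  0.        ,   0.        ,   1.        ]]), 'origin': array([ 0.50593404, -0.05832517,  1.30829496]), 'attitude': array([ 0.05643156, -0.05679198, -1.57993642])}
wrist {'camera_matrix': array([[314.09834752,   0.        , 276.31909545],
       [  0.        , 314.09834752, 207.84504646],
       [  0.        ,   0.        ,   1.        ]]), 'mount': array([[ 8.30230782e-04,  9.50878581e-01,  3.09562975e-01,
         7.83269661e-02],
       [ 9.99999363e-01, -1.02610539e-03,  4.69925020e-04,
        -2.23655846e-04],
       [ 7.64485874e-04,  3.09562387e-01, -9.50878827e-01,
        -7.00514766e-02],
       [ 0.00000000e+00,  0.00000000e+00,  0.00000000e+00,
         1.00000000e+00]])}
```

View pics/scene0.png

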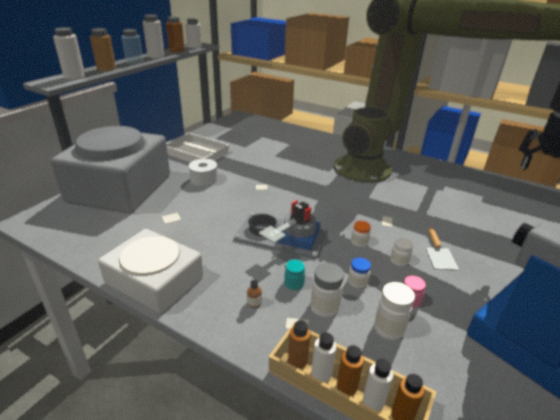

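View pics/top0.png

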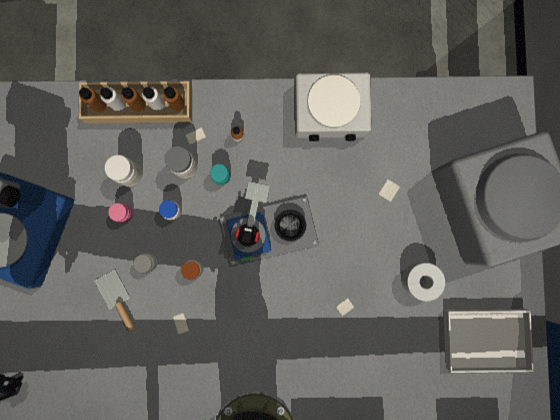

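View pics/wrist0.png

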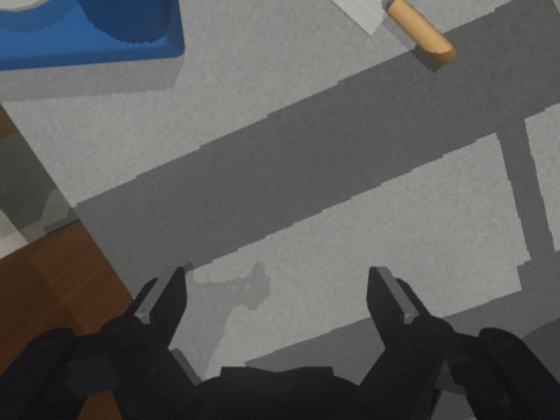

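```bash
cat >> h.py <<'E'
def ray(f,px,pose=None):
    K=f['camera_matrix'];d=np.array([(px[0]-K[0,2])/K[0,0],-(px[1]-K[1,2])/K[1,1],-1.])
    if 'mount' in f:
        T=np.eye(4);T[:3,:3]=R.from_rotvec(pose['tool_rot']).as_matrix();T[:3,3]=pose['tool_pos'];M=T@f['mount']
        return M[:3,3],M[:3,:3]@d
    return np.array(f['origin']),R.from_rotvec(f['attitude']).apply(d)
def onz(f,px,z,pose=None):
    o,d=ray(f,px,pose);return o+d*(z-o[2])/d[2]
def blobs(img,lo,hi,amin=10):
    h=cv2.cvtColor(img,cv2.COLOR_RGB2HSV);m=cv2.inRange(h,np.array(lo),np.array(hi))
    n,l,st,c=cv2.connectedComponentsWithStats(m);return [(c[i].round(1),st[i].tolist()) for i in range(1,n) if st[i][4]>=amin]
E
python3 - <<'E'
from h import *
for n,zb in (('top',.06),('scene',.06)):
    f=np.load(n+'0.npy',allow_pickle=True).item();p=f['pixels']
    print(n)
    for nm,lo,hi,z in (('blue',(108,120,60),(125,255,255),.06),('red',(0,180,90),(6,255,255),.123),('red2',(172,180,90),(180,255,255),.123)):
        for c,s in blobs(p,lo,hi,15):print(nm,c,s,onz(f,c,z).round(4))
f=np.load('top0.npy',allow_pickle=True).item();p=f['pixels']
a=cv2.resize(p[160:270,100:240],None,fx=4,fy=4,interpolation=cv2.INTER_CUBIC)
save('crop_jar',a)
b=cv2.resize(p[170:275,210:330],None,fx=6,fy=5.7,interpolation=cv2.INTER_CUBIC);save('crop_st',b)
f=np.load('scene0.npy',allow_pickle=True).item();p=f['pixels']
save('crop_sc',cv2.resize(p[190:330,220:440],None,fx=3.5,fy=3.5,interpolation=cv2.INTER_CUBIC))
E
```

```text
top
blue [ 38.9 233. ] [10, 192, 58, 87, 743] [0.5492 0.5624 0.06  ]
blue [167.5 208.7] [159, 200, 18, 18, 250] [0.6104 0.2224 0.06  ]
blue [261.2 218. ] [257, 213, 8, 12, 28] [ 0.5831 -0.0264  0.06  ]
blue [230.8 221.4] [227, 219, 9, 7, 18] [0.5749 0.0543 0.06  ]
blue [263.4 247.4] [260, 242, 7, 11, 23] [ 0.5053 -0.0316  0.06  ]
blue [256.3 252.2] [251, 250, 11, 5, 20] [ 0.4928 -0.0127  0.06  ]
blue [  7.3 273.5] [3, 266, 10, 16, 41] [0.4435 0.6427 0.06  ]
blue [ 17.3 277.5] [14, 271, 9, 13, 44] [0.4328 0.6161 0.06  ]
blue [ 30.6 276.6] [27, 272, 8, 9, 21] [0.4348 0.5812 0.06  ]
blue [ 38.9 280.6] [35, 273, 9, 14, 33] [0.4241 0.5591 0.06  ]
blue [ 23.6 282.7] [21, 280, 6, 7, 15] [0.419  0.5992 0.06  ]
red [237.3 232.2] [236, 228, 4, 10, 24] [0.5441 0.0324 0.123 ]
red [256.5 236.7] [255, 232, 4, 10, 26] [ 0.5323 -0.0158  0.123 ]
scene
blue [115.7   5.3] [112, 0, 7, 10, 21] [-2.2393 -4.0068  0.06  ]
blue [124.6   7.5] [120, 5, 10, 6, 15] [-2.1781 -3.7842  0.06  ]
blue [105.5  15.6] [101, 13, 11, 6, 27] [-1.6382 -3.4578  0.06  ]
blue [128.9  18.8] [124, 15, 10, 8, 25] [-1.6486 -3.1232 
[... 238 characters left out ...]
 44] [-0.4624 -2.2237  0.06  ]
blue [155.7 104.1] [117, 63, 65, 75, 1405] [ 0.0396 -1.0576  0.06  ]
blue [119.3  85.7] [117, 80, 7, 12, 29] [-0.0636 -1.4337  0.06  ]
blue [130.9  92.7] [127, 87, 8, 11, 31] [-0.015  -1.2899  0.06  ]
blue [159.2  92.1] [155, 86, 9, 14, 37] [-0.1067 -1.1793  0.06  ]
blue [123.5  93.9] [122, 88, 5, 14, 28] [ 0.0206 -1.3051  0.06  ]
blue [143.   91.3] [139, 88, 10, 8, 24] [-0.0677 -1.2573  0.06  ]
blue [440.6 132.8] [421, 106, 41, 55, 1367] [-0.3925  0.1995  0.06  ]
blue [467.  136.5] [455, 112, 25, 52, 486] [-0.4156  0.3038  0.06  ]
blue [297.9 241.4] [283, 235, 28, 14, 112] [0.6175 0.0487 0.06  ]
blue [360.5 264.6] [351, 257, 20, 16, 235] [0.6148 0.2264 0.06  ]
```

View pics/crop_jar.png

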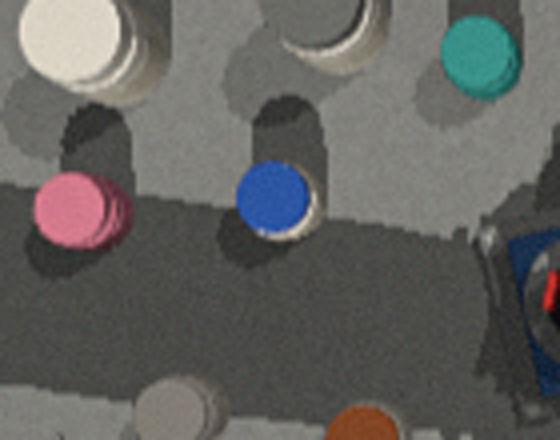

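View pics/crop_st.png

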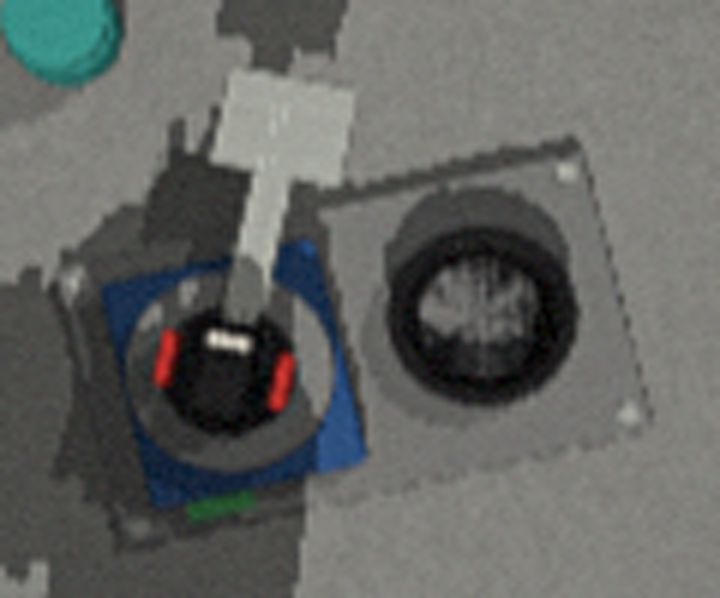

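View pics/crop_sc.png

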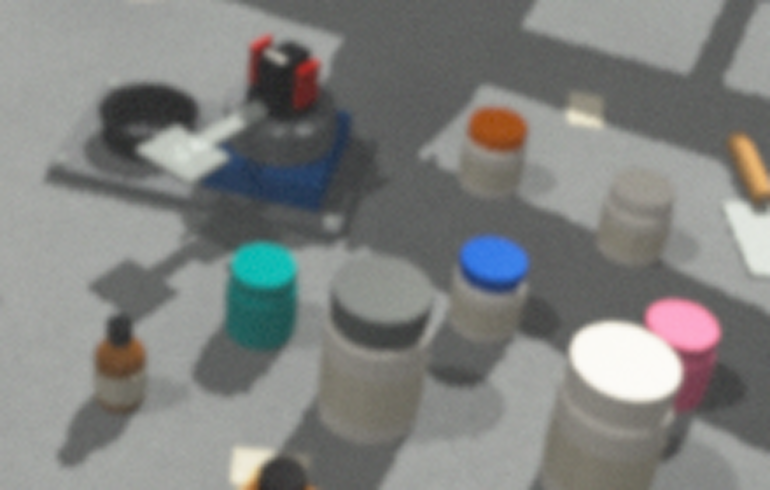

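```bash
python3 - <<'E'
from h import *
f=np.load('top0.npy',allow_pickle=True).item();p=f['pixels']
print('cradle',onz(f,(210+483/6,170+315/5.7),.038),'floor',onz(f,(210+478/6,170+312/5.7),.012))
print('housing',onz(f,(210+230/6,170+375/5.7),.074))
print('pad',onz(f,(210+285/6,170+125/5.7),.083))
# plate corners
for c in((575,150),(650,415),(75,275),(130,545)): print(onz(f,(210+c[0]/6,170+c[1]/5.7),.012))
g=p[170:275,210:330]; h=cv2.cvtColor(g,cv2.COLOR_RGB2HSV)
m=(h[...,2]<45).astype(np.uint8);m[:,:60]=0
n,l,st,c=cv2.connectedComponentsWithStats(m);print([(c[i]+[210,170],st[i].tolist()) for i in range(1,n) if st[i][4]>30])
s=robot.sense();print(s['tool_pos'],R.from_rotvec(s['tool_rot']).as_matrix().round(3))
# jar delta in tool coords
Rm=R.from_rotvec(s['tool_rot']).as_matrix();print('jar',Rm.T@(np.array([.611,.223,.22])-s['tool_pos']))
E
```

```text
cradle [ 0.56409384 -0.1046719   0.038     ] floor [ 0.56675635 -0.10334527  0.012     ]
housing [0.53598003 0.0072927  0.074     ]
pad [ 0.65009422 -0.01784384  0.083     ]
[ 0.64493167 -0.14900068  0.012     ]
[ 0.51634761 -0.18140496  0.012     ]
[0.58648168 0.08146258 0.012     ]
[0.4564388  0.05666472 0.012     ]
[(array([290.14478764, 225.27413127]), [65, 40, 31, 31, 518])]
[0.24440763 0.54779663 0.30310107] [[ 0.913 -0.408 -0.   ]
 [-0.408 -0.913 -0.001]
 [ 0.     0.001 -1.   ]]
jar [0.46712838 0.14707801 0.08335312]
```

Call:
play_rows(
  series=[
    [0,0.047,0.015,0.006,0,0,0],
    [0,0.094,0.03,0.012,0,0,0],
    [0,0.14,0.044,0.018,0,0,0],
    [0,0.187,0.059,0.024,0,0,0],
    [0,0.234,0.074,0.03,0,0,0],
    [0,0.28,0.088,0.036,0,0,0],
    [0,0.327,0.103,0.042,0,0,0],
    [0,0.374,0.118,0.048,0,0,0],
    [0,0.42,0.132,0.054,0,0,0],
    [0,0.467,0.147,0.06,0,0,0],
  ],
  force=25,
)

```text
time_s: 1.15
tool_pos: [0.6122, 0.2218, 0.2434]
tool_rot: [3.073, -0.654, -0.001]
force: [1.1, 1.1, 0.5]
opening: 0.0856
```

```bash
python3 - <<'E'
from h import *
s=robot.sense();print(s['time_s'],s['tool_pos'],s['q'],R.from_rotvec(s['tool_rot']).as_matrix().round(3))
f=grab_frame('wrist');save('w1',f['pixels'])
for c,st in blobs(f['pixels'],(108,120,60),(125,255,255),100):print(c,st,onz(f,c,.06,s),onz(f,(st[0]+st[2]/2,st[1]+st[3]/2),.06,s))
E
```

```text
1.15 [0.61221406 0.22177186 0.24336251] [ 6.54035164e-01  1.76739894e-01  1.22342101e-01 -1.41476039e-04
 -1.51674299e+00  4.97106500e-01] [[ 0.913 -0.407 -0.   ]
 [-0.407 -0.913 -0.   ]
 [-0.     0.    -1.   ]]
[276.4 200.7] [251, 178, 52, 47, 1836] [0.61423352 0.22113691 0.06      ] [0.61338471 0.22096111 0.06      ]
[ 35.9 281.7] [17, 263, 37, 51, 337] [0.63309416 0.45474654 0.06      ] [0.62738159 0.45955897 0.06      ]
```

View pics/w1.png

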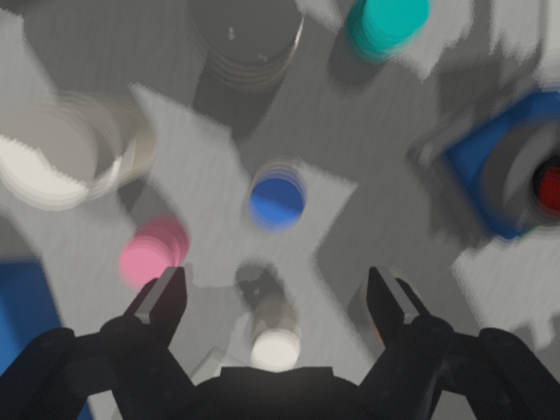

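Call:
play_rows(
  series=[
    [0,0,0,0.03,0,0,0],
    [0,0.001,0,0.06,0,0,0],
    [0,0.001,0,0.09,0,0,0],
    [0,0.001,0,0.115,0,0,0],
    [0,0.001,0,0.13,0,0,0],
    [0,0.001,0,0.138,0,0,0],
    [0,0.001,0,0.141,0,0,0],
    [120,0.001,0,0.141,0,0,0],
    [255,0.001,0,0.141,0,0,0],
    [255,0.001,0,0.141,0,0,0],
  ],
  force=25,
)

```text
time_s: 2.2
tool_pos: [0.6126, 0.2232, 0.1048]
tool_rot: [-3.071, 0.654, -0.003]
force: [-1.7, -0.1, 1.9]
opening: 0.0499
```

Call:
play_rows(
  series=[
    [255,0,0,0,0,0,0],
    [255,0,0,0,0,0,0],
    [255,0,0,0,0,0,0],
    [255,0,0,0,0,0,0],
    [255,0,0,-0.01,0,0,0],
    [255,0,0,-0.03,0,0,0],
    [255,0,0,-0.05,0,0,0],
    [255,0,0,-0.08,0,0,0],
    [255,0,0,-0.1,0,0,0],
    [255,0,0,-0.1,0,0,0],
  ],
)

```text
time_s: 3.2
tool_pos: [0.613, 0.2233, 0.2074]
tool_rot: [-3.069, 0.654, -0.008]
force: [0.2, 0.9, -0.3]
opening: 0.0501
```

```bash
python3 - <<'E'
from h import *
s=robot.sense();print(s['time_s'],s['tool_pos'],s['opening'],s['force'])
f=grab_frame('wrist');save('w2',f['pixels'])
E
```

```text
3.2 [0.61304731 0.22327632 0.20738006] 0.05013419245244212 [ 0.1537336   0.86203376 -0.33962274]
```

View pics/w2.png

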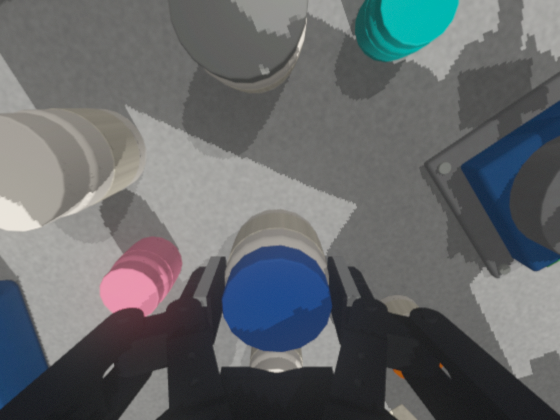

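```bash
python3 - <<'E'
from h import *
s=robot.sense();f=grab_frame('wrist')
s=robot.sense()
b=[x for x in blobs(f['pixels'],(105,120,40),(125,255,255),3000)];print(b)
h=cv2.cvtColor(f['pixels'],cv2.COLOR_RGB2HSV);m=cv2.inRange(h,(105,120,40),(125,255,255));m[:240]=0;m[:,:200]=0;m[:,350:]=0
y,x=np.nonzero(m);c=((x.min()+x.max())/2,(y.min()+y.max())/2);print(c)
P=onz(f,c,s['tool_pos'][2]-.0448,s);print(P, P-s['tool_pos'])
Rm=R.from_rotvec(s['tool_rot']).as_matrix();print(Rm.T@(P-s['tool_pos']),'cradle',Rm.T@(np.array([.5645,-.104,.2])-s['tool_pos']))
E
```

```text
[(array([513.2, 182.2]), [462, 101, 98, 170, 6083]), (array([276.5, 299.1]), [222, 246, 110, 106, 8993]), (array([ 15.4, 347.9]), [0, 282, 45, 128, 3425])]
(np.float64(276.5), np.float64(298.5))
[0.61229328 0.22300125 0.15802282] [ 4.89662153e-04 -7.54030863e-06 -4.48000000e-02]
[ 0.0004722  -0.00017038  0.04479986] cradle [0.0901345  0.31788247 0.00261976]
```

Call:
play_rows(
  series=[
    [255,0.005,0.015,-0.03,0,0,0.05],
    [255,0.014,0.05,-0.06,0,0,0.14],
    [255,0.024,0.085,-0.07,0,0,0.24],
    [255,0.035,0.125,-0.07,0,0,0.34],
    [255,0.047,0.165,-0.07,0,0,0.45],
    [255,0.058,0.205,-0.07,0,0,0.56],
    [255,0.07,0.245,-0.07,0,0,0.67],
    [255,0.08,0.28,-0.07,0,0,0.78],
    [255,0.087,0.308,-0.07,0,0,0.87],
    [255,0.09,0.318,-0.07,0,0,0.91],
  ],
)

```text
time_s: 4.3
tool_pos: [0.5635, -0.1064, 0.2713]
tool_rot: [2.466, -1.944, -0.003]
force: [0.4, 0.1, -1.0]
opening: 0.0501
```

Call:
play_rows(
  series=[
    [255,0,0,0,0,0,0],
    [255,0,0,0,0,0,0],
    [255,0,0,0.02,0,0,0],
    [255,0,0,0.04,0,0,0],
    [255,0,0,0.05,0,0,0],
    [255,0,0,0.05,0,0,0],
    [255,0,0,0.05,0,0,0],
    [255,0,0,0.05,0,0,0],
    [255,0,0,0.05,0,0,0],
    [255,0,0,0.05,0,0,0],
  ],
)

```text
time_s: 5.3
tool_pos: [0.5647, -0.1041, 0.2236]
tool_rot: [-2.472, 1.938, -0.001]
force: [-0.0, 0.3, -1.8]
opening: 0.0501
```

```bash
python3 - <<'E'
from h import *
s=robot.sense();print(s['time_s'],s['tool_pos'],s['q'],s['opening'],s['force'],R.from_rotvec(s['tool_rot']).as_matrix().round(3))
f=grab_frame('wrist');save('w3',f['pixels']);np.save('w3.npy',(f,s),allow_pickle=True)
f=grab_frame('top');save('t3',cv2.resize(f['pixels'][150:280,200:340],None,fx=5,fy=4.6,interpolation=cv2.INTER_CUBIC))
E
```

```text
5.3 [ 0.56472889 -0.10414762  0.22359262] [ 1.66954150e-01 -2.31566995e-02 -1.24770045e-01  1.68410653e-04
 -1.46819898e+00  7.40820706e-02] 0.050091801730560416 [-0.02091676  0.32238026 -1.84878521] [[ 0.239 -0.971  0.001]
 [-0.971 -0.239 -0.   ]
 [ 0.    -0.001 -1.   ]]
```

View pics/w3.png

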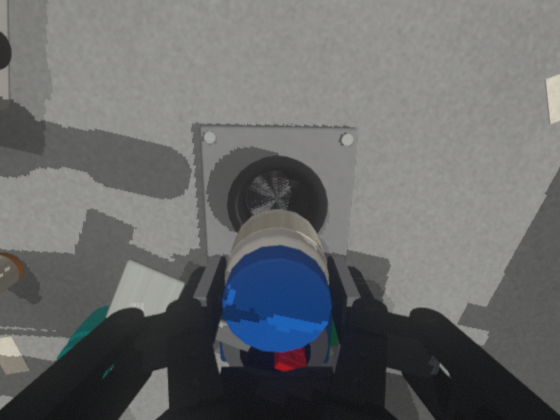

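View pics/t3.png

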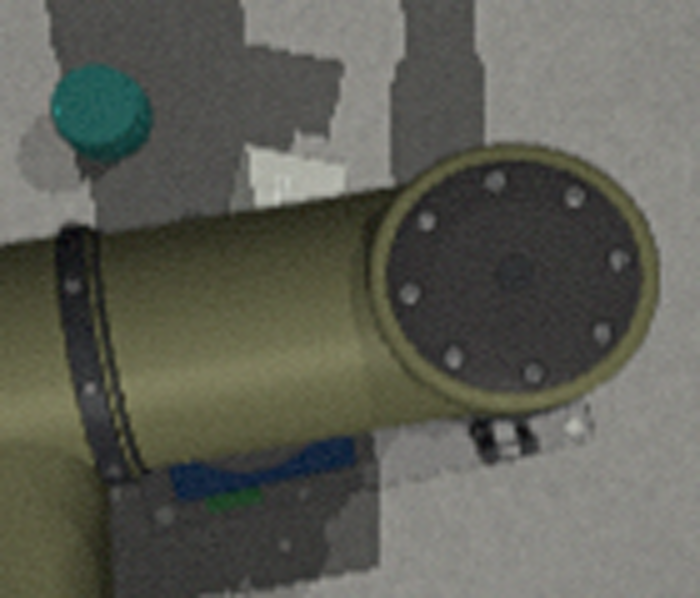

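```bash
python3 - <<'E'
from h import *
f,s=np.load('w3.npy',allow_pickle=True)
Rm=R.from_rotvec(s['tool_rot']).as_matrix()
T=lambda p,z:(Rm.T@(onz(f,p,z,s)-s['tool_pos'])).round(4)
print(T((228,205),.038),T((328,205),.038),T((278,156),.038),T((209,137),.013),T((348,139),.013),T((277,126),.012),T((270,195),.012))
g=cv2.cvtColor(f['pixels'],cv2.COLOR_RGB2GRAY);m=(g<48).astype(np.uint8);m[:140]=0;m[212:]=0;m[:,:215]=0;m[:,340:]=0
cs,_=cv2.findContours(m,cv2.RETR_EXTERNAL,cv2.CHAIN_APPROX_NONE);c=max(cs,key=len)[:,0,:];c=c[c[:,1]<205]
P=np.array([T(p,.038) for p in c])[:,:2]
from scipy.optimize import least_squares
r=least_squares(lambda q:np.hypot(P[:,0]-q[0],P[:,1]-q[1])-q[2],[0,0,.04],loss='soft_l1',f_scale=.001);print(r.x,r.cost,len(P))
E
```

```text
[-0.0023 -0.0406  0.1856] [-0.0022  0.0448  0.1855] [0.0395 0.002  0.1856] [ 0.0522 -0.0584  0.2107] [0.0506 0.0635 0.2105] [0.0615 0.0012 0.2116] [-0.0007 -0.0052  0.2116]
[-0.01397772 -0.00059919  0.04033595] 0.0020552502599649274 387
```

Call:
play_rows(
  series=[
    [255,-0.001,0.001,0.02,0,0,0],
    [255,-0.002,0.0015,0.04,0,0,0],
    [255,-0.002,0.0015,0.06,0,0,0],
    [255,-0.002,0.0015,0.075,0,0,0],
    [255,-0.002,0.0015,0.085,0,0,0],
    [255,-0.002,0.0015,0.09,0,0,0],
    [255,-0.002,0.0015,0.094,0,0,0],
    [255,-0.002,0.0015,0.098,0,0,0],
    [255,-0.002,0.0015,0.1,0,0,0],
    [255,-0.002,0.0015,0.1,0,0,0],
  ],
)

```text
time_s: 6.4
tool_pos: [0.5627, -0.1026, 0.123]
tool_rot: [-2.472, 1.938, -0.0]
force: [-0.1, -0.0, -1.2]
opening: 0.0501
```

Call:
play_rows(
  series=[
    [255,0,0,0.001,0,0,0],
    [255,0,0,0.002,0,0,0],
    [255,0,0,0.003,0,0,0],
    [255,0,0,0.004,0,0,0],
    [255,0,0,0.0045,0,0,0],
    [255,0,0,0.005,0,0,0],
    [255,0,0,0.005,0,0,0],
    [255,0,0,0.005,0,0,0],
    [255,0,0,0.005,0,0,0],
    [255,0,0,0.005,0,0,0],
  ],
)

```text
time_s: 7.4
tool_pos: [0.5626, -0.1026, 0.118]
tool_rot: [2.472, -1.938, 0.0]
force: [-0.3, 0.1, 0.3]
opening: 0.0501
```

Call:
play_rows(
  series=[
    [255,0,0,0.001,0,0,0],
    [255,0,0,0.001,0,0,0],
    [100,0,0,0.001,0,0,0],
    [50,0,0,0.001,0,0,0],
    [0,0,0,0.001,0,0,0],
    [0,0,0,0.001,0,0,0],
    [0,0,0,0.001,0,0,0],
    [0,0,0,0.001,0,0,0],
    [0,0,0,-0.005,0,0,0],
    [0,0,0,-0.02,0,0,0],
  ],
)

```text
time_s: 8.4
tool_pos: [0.5619, -0.1026, 0.1373]
tool_rot: [2.471, -1.937, -0.003]
force: [-0.4, -0.4, -0.7]
opening: 0.0856
```

Call:
play_rows(
  series=[
    [0,0,0,-0.03,0,0,0],
    [0,-0.005,0,-0.06,0,0,0],
    [0,-0.015,0,-0.09,0,0,-0.05],
    [0,-0.03,0,-0.12,0,0,-0.17],
    [0,-0.05,0,-0.13,0,0,-0.31],
    [0,-0.07,0,-0.13,0,0,-0.45],
    [0,-0.07,0,-0.13,0,0,-0.59],
    [0,-0.07,0,-0.13,0,0,-0.73],
    [0,-0.07,0,-0.13,0,0,-0.87],
    [0,-0.07,0,-0.13,0,0,-1.01],
  ],
)

```text
time_s: 9.4
tool_pos: [0.5459, -0.0346, 0.2697]
tool_rot: [-3.103, 0.491, -0.003]
force: [-0.3, -1.1, -0.2]
opening: 0.0857
```

Call:
play_rows(
  series=[
    [0,0,0,0,0,0,0.04],
    [0,0,0,0,0,0,0.1],
    [0,0,0,0,0,0,0.1],
    [0,0,0,0,0,0,0.1],
    [0,0,0,0,0,0,0.1],
    [0,0,0,0,0,0,0.1],
    [0,0,0,0,0,0,0.1],
    [0,0,0,0,0,0,0.1],
    [0,0,0,0,0,0,0.1],
    [0,0,0,0,0,0,0.1],
  ],
)

```text
time_s: 10.4
tool_pos: [0.5459, -0.0346, 0.2679]
tool_rot: [3.072, -0.654, -0.0]
force: [-0.3, 0.5, 0.9]
opening: 0.0857
```

```bash
python3 - <<'E'
from h import *
s=robot.sense();print(s['time_s'],s['tool_pos'],s['q'],s['opening'],s['force'],s['torque'],R.from_rotvec(s['tool_rot']).as_matrix().round(3))
f=grab_frame('wrist');save('w4',f['pixels']);np.save('w4.npy',(f,s),allow_pickle=True)
f=grab_frame('scene');save('s4',cv2.resize(f['pixels'][150:290,180:380],None,fx=4,fy=4,interpolation=cv2.INTER_CUBIC))
E
```

```text
10.4 [ 0.54589012 -0.03460624  0.26788757] [ 3.04211344e-01 -1.02264709e-01 -1.19761543e-01  1.22641164e-04
 -1.55341925e+00  8.46848433e-01] 0.08569895413979285 [-0.30164574  0.50039514  0.86956926] [-0.02383555  0.07473767 -0.02152105] [[ 0.913 -0.408 -0.   ]
 [-0.408 -0.913 -0.   ]
 [-0.     0.    -1.   ]]
```

View pics/w4.png

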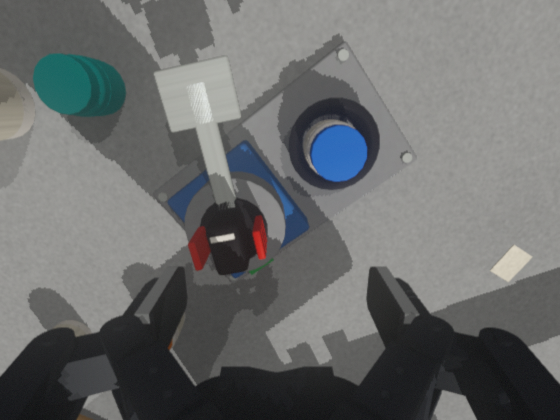

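View pics/s4.png

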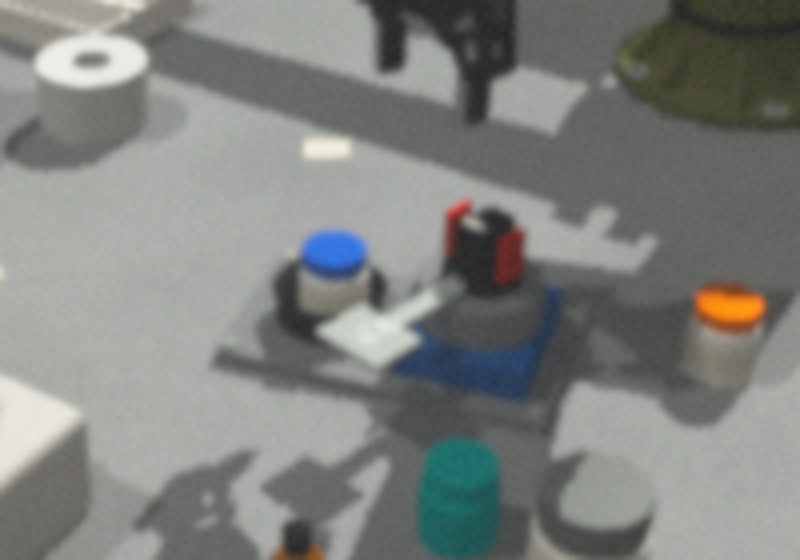

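```bash
python3 - <<'E'
from h import *
f,s=np.load('w4.npy',allow_pickle=True)
save('w4c',cv2.resize(cv2.convertScaleAbs(f['pixels'][180:290,170:290],alpha=1.6,beta=15),None,fx=6,fy=5.4,interpolation=cv2.INTER_CUBIC))
h=f['pixels']
cs=[(338.5,152)]
print('lid',onz(f,cs[0],.072,s))
b=blobs(h,(105,120,40),(125,255,255),800);print([(x,onz(f,(x[1][0]+x[1][2]/2,x[1][1]+x[1][3]/2),.072,s)) for x in b])
# rim extents
print('rim',onz(f,((289+379)/2,(97+190)/2),.038,s))
print('padc',onz(f,(198,95),.083,s),'armroot',onz(f,(230,203),.083,s))
E
```

```text
lid [ 0.56236123 -0.09886463  0.072     ]
[((array([338.7, 152.8]), [310, 125, 58, 57, 2589]), array([ 0.56101041, -0.09880872,  0.072     ])), ((array([270.8, 190.3]), [228, 144, 80, 102, 1591]), array([ 0.55230122, -0.02909915,  0.072     ]))]
rim [ 0.56449739 -0.10194734  0.038     ]
padc [ 0.64895272 -0.01461812  0.083     ] armroot [0.5617039 0.0017719 0.083    ]
```

View pics/w4c.png

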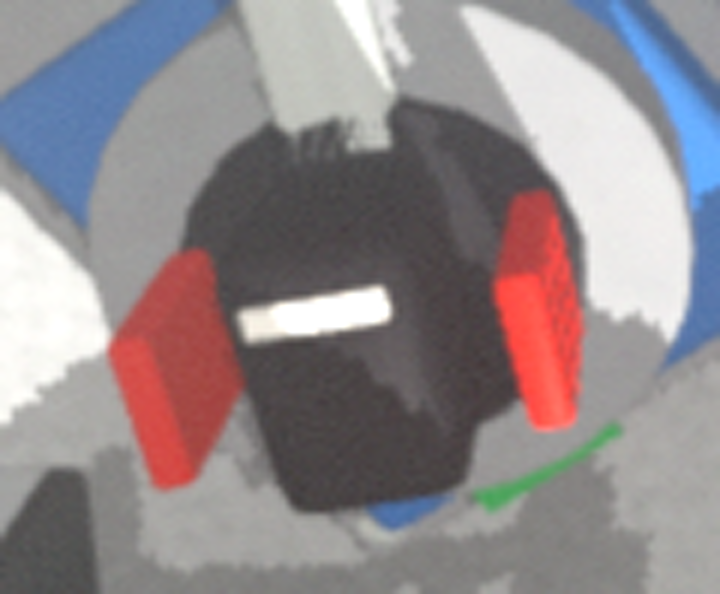

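```bash
python3 - <<'E'
from h import *
f,s=np.load('w4.npy',allow_pickle=True)
P=lambda u,v:onz(f,(170+u/6,180+v/5.4),.122,s)[:2]
A=P(155,416);B=P(537,353);print(A,B,(A+B)/2,np.linalg.norm(A-B),np.degrees(np.arctan2(*(A-B)[::-1])))
for a,b in(((112,352),(165,488)),((148,340),(196,483)),((497,285),(537,428)),((540,275),(576,425))):
    d=P(*a)-P(*b);print('edge',np.linalg.norm(d),np.degrees(np.arctan2(d[1],d[0])))
a=onz(f,(198,95),.083,s)[:2];k=(A+B)/2;print('arm ang',np.degrees(np.arctan2(*(a-k)[::-1])),np.linalg.norm(a-k))
k2=np.array([.538,.0083])
c=(k+k2)/2
Rm=R.from_rotvec(s['tool_rot']).as_matrix();print(Rm.T@(np.array([*c,.158])-s['tool_pos']),Rm.T@(np.array([*k,.158])-s['tool_pos']))
E
```

```text
[0.54226755 0.03446661] [ 0.53136684 -0.01396215] [0.53681719 0.01025223] 0.0496404099828077 77.31484895541334
edge 0.02188006924341443 -10.81672724056394
edge 0.022749686339423376 -12.89166571191888
edge 0.022309102743472475 -12.137882251507836
edge 0.02322736277649545 -13.553121414125497
arm ang -12.505115186977228 0.11486039575089195
[-0.02562722 -0.03663568  0.10988152] [-0.02656507 -0.03728606  0.10988141]
```

Call:
play_rows(
  series=[
    [0,-0.005,-0.007,0.005,0,0,-0.05],
    [0,-0.012,-0.016,0.01,0,0,-0.1],
    [0,-0.02,-0.027,0.02,0,0,-0.15],
    [0,-0.026,-0.037,0.03,0,0,-0.2],
    [0,-0.026,-0.037,0.04,0,0,-0.2],
    [0,-0.026,-0.037,0.045,0,0,-0.2],
    [0,-0.026,-0.037,0.05,0,0,-0.2],
    [0,-0.026,-0.037,0.05,0,0,-0.2],
    [0,-0.026,-0.037,0.05,0,0,-0.2],
    [0,-0.026,-0.037,0.05,0,0,-0.2],
  ],
  force=30,
)

```text
time_s: 11.5
tool_pos: [0.5375, 0.0096, 0.2184]
tool_rot: [-3.122, 0.345, -0.001]
force: [-0.4, 0.1, -0.8]
opening: 0.0851
```

```bash
python3 - <<'E'
from h import *
s=robot.sense();print(s['time_s'],s['tool_pos'],s['q'],s['force'],s['torque'],R.from_rotvec(s['tool_rot']).as_matrix().round(3))
f=grab_frame('wrist');save('w5',f['pixels']);np.save('w5.npy',(f,s),allow_pickle=True)
E
```

```text
11.5 [0.53745993 0.00956395 0.21842394] [ 3.92192589e-01 -1.20852035e-01 -2.26821483e-01  3.21704818e-04
 -1.46407779e+00  9.58322041e-01] [-0.38111523  0.10547756 -0.80571744] [0.00059339 0.00114117 0.05015756] [[ 0.976 -0.218  0.001]
 [-0.218 -0.976 -0.   ]
 [ 0.001 -0.    -1.   ]]
```

View pics/w5.png

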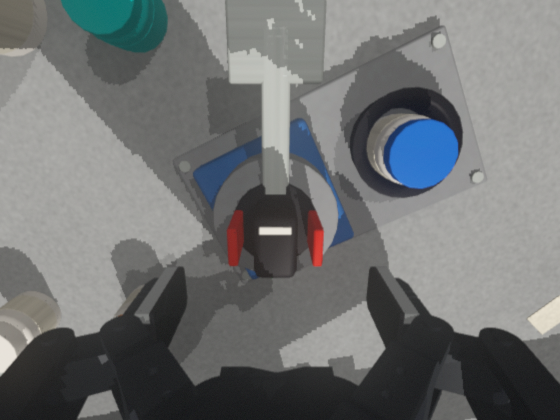

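Call:
play_rows(
  series=[
    [0,0,0,0.02,0,0,0],
    [0,0,0,0.035,0,0,0],
    [0,0,0,0.048,0,0,0],
    [0,0,0,0.055,0,0,0],
    [0,0,0,0.058,0,0,0],
    [0,0,0,0.058,0,0,0],
    [90,0,0,0.058,0,0,0],
    [140,0,0,0.058,0,0,0],
    [255,0,0,0.058,0,0,0],
    [255,0,0,0.058,0,0,0],
  ],
  force=25,
)

```text
time_s: 12.55
tool_pos: [0.538, 0.0102, 0.1623]
tool_rot: [-3.122, 0.344, -0.005]
force: [-2.1, 1.9, 7.6]
opening: 0.039
```

Call:
play_rows(
  series=[
    [255,0,0,0,0,0,0],
    [255,0,0,0,0,0,0],
    [255,0,0,0,0,0,0],
    [255,0,0,0,0,0,0],
    [255,0,0,0,0,0,0],
    [255,0,0,0,0,0,0],
    [255,0,0,0,0,0,0],
    [255,0,0,0,0,0,0],
    [255,0,0,0,0,0,0],
    [255,0,0,0,0,0,0],
  ],
)

```text
time_s: 13.55
tool_pos: [0.538, 0.0102, 0.1623]
tool_rot: [-3.122, 0.344, -0.005]
force: [-2.5, 2.7, 8.2]
opening: 0.039
```

```bash
python3 - <<'E'
from h import *
s=robot.sense();print(s['time_s'],s['tool_pos'],s['opening'],s['q'],s['force'],s['torque'],R.from_rotvec(s['tool_rot']).as_matrix().round(3))
f=grab_frame('wrist');save('w6',f['pixels'])
E
```

```text
13.55 [0.53797541 0.01021554 0.16228744] 0.038977086070470915 [ 3.93141919e-01 -9.83219105e-02 -3.09344437e-01  5.90442646e-04
 -1.35645644e+00  9.58310669e-01] [-2.52961993  2.70609103  8.1574108 ] [ 0.84079624  0.97830778 -0.04958008] [[ 0.976 -0.217  0.003]
 [-0.217 -0.976  0.001]
 [ 0.003 -0.001 -1.   ]]
```

View pics/w6.png

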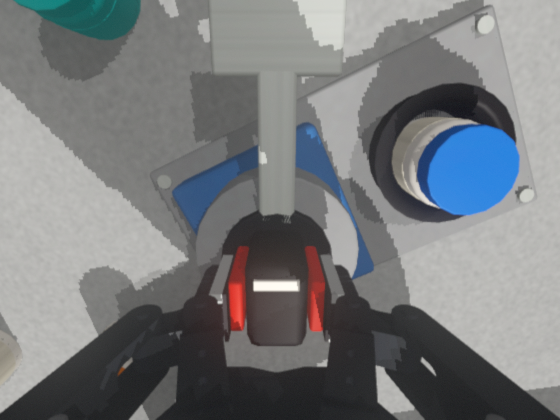

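Call:
play_rows(
  series=[
    [255,0,0,-0.001,0,0,0],
    [255,0,0,-0.0015,0,0,0.04],
    [255,0,0,-0.0015,0,0,0.12],
    [255,0,0,-0.0015,0,0,0.22],
    [255,0,0,-0.0015,0,0,0.32],
    [255,0,0,-0.0015,0,0,0.42],
    [255,0,0,-0.0015,0,0,0.52],
    [255,0,0,-0.0015,0,0,0.62],
    [255,0,0,-0.0015,0,0,0.68],
    [255,0,0,-0.0015,0,0,0.7],
  ],
)

```text
time_s: 14.6
tool_pos: [0.538, 0.0103, 0.1624]
tool_rot: [-2.813, 1.395, -0.003]
force: [1.8, 2.0, 4.1]
opening: 0.0386
```

```bash
cat > st.py <<'E'
from h import *
s=robot.sense();m=R.from_rotvec(s['tool_rot']).as_matrix()
y=np.arctan2(m[1,0],m[0,0]);print('t',s['time_s'],'pos',s['tool_pos'].round(4),'open',round(s['opening'],4),'F',s['force'].round(1),'T',s['torque'].round(2),'turn',round(-0.2195-y,4),'tau6',s['joint_efforts'][5].round(3),s['joint_efforts'][0].round(2))
E
python3 - <<'E'
import st
from h import *
f=grab_frame('wrist');save('w7',f['pixels'])
E
```

```text
t 14.6 pos [0.538  0.0103 0.1624] open 0.0386 F [1.8 2.  4.1] T [ 0.97 -0.6   0.03] turn 0.701 tau6 -0.241 -1.69
```

View pics/w7.png

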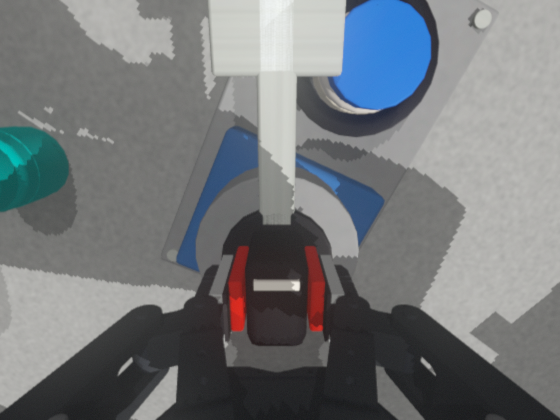

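Call:
play_rows(
  series=[
    [255,0,0,0,0,0,0.02],
    [255,0,0,0,0,0,0.04],
    [255,0,0,0,0,0,0.06],
    [255,0,0,0,0,0,0.08],
    [255,0,0,0,0,0,0.09],
    [255,0,0,0,0,0,0.1],
    [255,0,0,0,0,0,0.1],
    [255,0,0,0,0,0,0.1],
    [255,0,0,0,0,0,0.1],
    [255,0,0,0,0,0,0.1],
  ],
)

```text
time_s: 15.65
tool_pos: [0.538, 0.0103, 0.1624]
tool_rot: [-2.74, 1.532, -0.003]
force: [3.3, 4.5, 5.4]
opening: 0.0386
```

```bash
python3 st.py
```

```text
t 15.65 pos [0.538  0.0103 0.1624] open 0.0386 F [3.3 4.5 5.4] T [ 1.44 -0.97 -0.06] turn 0.8 tau6 -0.002 -2.45
```

Call:
play_rows(
  series=[
    [255,0,0,0,0,0,0.006],
    [255,0,0,0,0,0,0.012],
    [255,0,0,0,0,0,0.018],
    [255,0,0,0,0,0,0.025],
    [255,0,0,0,0,0,0.025],
    [255,0,0,0,0,0,0.025],
    [255,0,0,0,0,0,0.025],
    [255,0,0,0,0,0,0.025],
    [255,0,0,0,0,0,0.025],
    [255,0,0,0,0,0,0.025],
  ],
)

```text
time_s: 16.65
tool_pos: [0.538, 0.0103, 0.1624]
tool_rot: [-2.721, 1.566, -0.003]
force: [3.9, 4.7, 4.9]
opening: 0.0385
```

```bash
python3 st.py
```

```text
t 16.65 pos [0.538  0.0103 0.1624] open 0.0385 F [3.9 4.7 4.9] T [ 1.49 -0.93  0.02] turn 0.8249 tau6 -0.013 -2.46
```

Call:
play_rows(
  series=[
    [255,0,0,0,0,0,0.006],
    [255,0,0,0,0,0,0.012],
    [255,0,0,0,0,0,0.018],
    [255,0,0,0,0,0,0.025],
    [255,0,0,0,0,0,0.025],
    [255,0,0,0,0,0,0.025],
    [255,0,0,0,0,0,0.025],
    [255,0,0,0,0,0,0.025],
    [255,0,0,0,0,0,0.025],
    [255,0,0,0,0,0,0.025],
  ],
)

```text
time_s: 17.65
tool_pos: [0.538, 0.0102, 0.1624]
tool_rot: [-2.701, 1.6, -0.003]
force: [2.9, 4.7, 4.4]
opening: 0.0389
```

```bash
python3 st.py
```

```text
t 17.65 pos [0.538  0.0102 0.1624] open 0.0389 F [2.9 4.7 4.4] T [ 1.53 -0.94 -0.02] turn 0.85 tau6 -0.013 -2.46
```

Call:
play_rows(
  series=[
    [255,0,0,0,0,0,0.006],
    [255,0,0,0,0,0,0.012],
    [255,0,0,0,0,0,0.018],
    [255,0,0,0,0,0,0.025],
    [255,0,0,0,0,0,0.025],
    [255,0,0,0,0,0,0.025],
    [255,0,0,0,0,0,0.025],
    [255,0,0,0,0,0,0.025],
    [255,0,0,0,0,0,0.025],
    [255,0,0,0,0,0,0.025],
  ],
)

```text
time_s: 18.65
tool_pos: [0.538, 0.0103, 0.1624]
tool_rot: [-2.681, 1.634, -0.003]
force: [2.4, 4.1, 4.9]
opening: 0.0389
```

```bash
python3 st.py
```

```text
t 18.65 pos [0.538  0.0103 0.1624] open 0.0389 F [2.4 4.1 4.9] T [ 1.44 -0.99  0.03] turn 0.875 tau6 -0.013 -2.46
```

Call:
play_rows(
  series=[
    [255,0,0,0,0,0,0.001],
    [255,0,0,0,0,0,0.002],
    [255,0,0,0,0,0,0.003],
    [255,0,0,0,0,0,0.004],
    [255,0,0,0,0,0,0.005],
    [255,0,0,0,0,0,0.005],
    [255,0,0,0,0,0,0.005],
    [255,0,0,0,0,0,0.005],
    [255,0,0,0,0,0,0.005],
    [255,0,0,0,0,0,0.005],
  ],
)

```text
time_s: 19.65
tool_pos: [0.538, 0.0103, 0.1623]
tool_rot: [-2.677, 1.64, -0.003]
force: [2.6, 4.4, 5.2]
opening: 0.0387
```

```bash
python3 st.py
```

```text
t 19.65 pos [0.538  0.0103 0.1623] open 0.0387 F [2.6 4.4 5.2] T [ 1.5  -0.96  0.03] turn 0.8799 tau6 -0.045 -2.49
```

Call:
play_rows(
  series=[
    [255,0,0,0,0,0,0.006],
    [255,0,0,0,0,0,0.012],
    [255,0,0,0,0,0,0.018],
    [255,0,0,0,0,0,0.025],
    [255,0,0,0,0,0,0.025],
    [255,0,0,0,0,0,0.025],
    [255,0,0,0,0,0,0.025],
    [255,0,0,0,0,0,0.025],
    [255,0,0,0,0,0,0.025],
    [255,0,0,0,0,0,0.025],
  ],
)

```text
time_s: 20.65
tool_pos: [0.538, 0.0103, 0.1624]
tool_rot: [-2.656, 1.674, -0.003]
force: [3.5, 5.1, 5.7]
opening: 0.039
```

```bash
python3 st.py
```

```text
t 20.65 pos [0.538  0.0103 0.1624] open 0.039 F [3.5 5.1 5.7] T [ 1.5  -1.    0.05] turn 0.905 tau6 -0.012 -2.47
```

Call:
play_rows(
  series=[
    [255,0,0,0,0,0,0.006],
    [255,0,0,0,0,0,0.012],
    [255,0,0,0,0,0,0.018],
    [255,0,0,0,0,0,0.025],
    [255,0,0,0,0,0,0.025],
    [255,0,0,0,0,0,0.025],
    [255,0,0,0,0,0,0.025],
    [255,0,0,0,0,0,0.025],
    [255,0,0,0,0,0,0.025],
    [255,0,0,0,0,0,0.025],
  ],
)

```text
time_s: 21.65
tool_pos: [0.538, 0.0102, 0.1624]
tool_rot: [-2.635, 1.707, -0.003]
force: [3.1, 3.5, 5.2]
opening: 0.0384
```

```bash
python3 st.py
```

```text
t 21.65 pos [0.538  0.0102 0.1624] open 0.0384 F [3.1 3.5 5.2] T [ 1.53 -0.97 -0.01] turn 0.93 tau6 -0.013 -2.47
```

Call:
play_rows(
  series=[
    [255,0,0,0,0,0,0.006],
    [255,0,0,0,0,0,0.012],
    [255,0,0,0,0,0,0.018],
    [255,0,0,0,0,0,0.025],
    [255,0,0,0,0,0,0.025],
    [255,0,0,0,0,0,0.025],
    [255,0,0,0,0,0,0.025],
    [255,0,0,0,0,0,0.025],
    [255,0,0,0,0,0,0.025],
    [255,0,0,0,0,0,0.025],
  ],
)

```text
time_s: 22.65
tool_pos: [0.538, 0.0102, 0.1624]
tool_rot: [-2.613, 1.739, -0.003]
force: [2.9, 4.0, 4.5]
opening: 0.0389
```

```bash
python3 st.py
```

```text
t 22.65 pos [0.538  0.0102 0.1624] open 0.0389 F [2.9 4.  4.5] T [ 1.47 -0.94  0.04] turn 0.955 tau6 -0.013 -2.47
```

Call:
play_rows(
  series=[
    [255,0,0,0,0,0,0.006],
    [255,0,0,0,0,0,0.012],
    [255,0,0,0,0,0,0.018],
    [255,0,0,0,0,0,0.025],
    [255,0,0,0,0,0,0.025],
    [255,0,0,0,0,0,0.025],
    [255,0,0,0,0,0,0.025],
    [255,0,0,0,0,0,0.025],
    [255,0,0,0,0,0,0.025],
    [255,0,0,0,0,0,0.025],
  ],
)

```text
time_s: 23.65
tool_pos: [0.538, 0.0103, 0.1624]
tool_rot: [-2.591, 1.772, -0.003]
force: [1.9, 3.1, 4.9]
opening: 0.0386
```

```bash
python3 st.py
```

```text
t 23.65 pos [0.538  0.0103 0.1624] open 0.0386 F [1.9 3.1 4.9] T [ 1.48 -0.95 -0.02] turn 0.98 tau6 -0.013 -2.47
```

Call:
play_rows(
  series=[
    [255,0,0,0,0,0,0.006],
    [255,0,0,0,0,0,0.012],
    [255,0,0,0,0,0,0.018],
    [255,0,0,0,0,0,0.025],
    [255,0,0,0,0,0,0.025],
    [255,0,0,0,0,0,0.025],
    [255,0,0,0,0,0,0.025],
    [255,0,0,0,0,0,0.025],
    [255,0,0,0,0,0,0.025],
    [255,0,0,0,0,0,0.025],
  ],
)

```text
time_s: 24.65
tool_pos: [0.538, 0.0102, 0.1624]
tool_rot: [-2.569, 1.804, -0.003]
force: [2.0, 5.3, 4.1]
opening: 0.0386
```

```bash
python3 st.py
```

```text
t 24.65 pos [0.538  0.0102 0.1624] open 0.0386 F [2.  5.3 4.1] T [ 1.47 -1.    0.11] turn 1.0048 tau6 -0.102 -2.53
```

Call:
play_rows(
  series=[
    [255,0,0,0,0,0,0.002],
    [255,0,0,0,0,0,0.004],
    [255,0,0,0,0,0,0.006],
    [255,0,0,0,0,0,0.008],
    [255,0,0,0,0,0,0.01],
    [255,0,0,0,0,0,0.01],
    [255,0,0,0,0,0,0.01],
    [255,0,0,0,0,0,0.01],
    [255,0,0,0,0,0,0.01],
    [255,0,0,0,0,0,0.01],
  ],
)

```text
time_s: 25.65
tool_pos: [0.538, 0.0103, 0.1624]
tool_rot: [-2.56, 1.817, -0.003]
force: [3.9, 3.7, 4.8]
opening: 0.0387
```

```bash
python3 st.py
```

```text
t 25.65 pos [0.538  0.0103 0.1624] open 0.0387 F [3.9 3.7 4.8] T [ 1.43 -1.05  0.17] turn 1.0146 tau6 -0.183 -2.59
```

Call:
play_rows(
  series=[
    [255,0,0,0,0,0,0.002],
    [255,0,0,0,0,0,0.004],
    [255,0,0,0,0,0,0.006],
    [255,0,0,0,0,0,0.008],
    [255,0,0,0,0,0,0.01],
    [255,0,0,0,0,0,0.01],
    [255,0,0,0,0,0,0.01],
    [255,0,0,0,0,0,0.01],
    [255,0,0,0,0,0,0.01],
    [255,0,0,0,0,0,0.01],
  ],
)

```text
time_s: 26.65
tool_pos: [0.538, 0.0103, 0.1624]
tool_rot: [-2.551, 1.829, -0.003]
force: [3.4, 4.6, 5.1]
opening: 0.0386
```

```bash
python3 st.py
```

```text
t 26.65 pos [0.538  0.0103 0.1624] open 0.0386 F [3.4 4.6 5.1] T [ 1.44 -0.99  0.27] turn 1.0245 tau6 -0.245 -2.63
```

Call:
play_rows(
  series=[
    [255,0,0,0,0,0,-0.01],
    [255,0,0,0,0,0,-0.02],
    [255,0,0,0,0,0,-0.03],
    [255,0,0,0,0,0,-0.03],
    [140,0,0,0,0,0,-0.03],
    [100,0,0,0,0,0,-0.03],
    [50,0,0,0,0,0,-0.03],
    [0,0,0,0,0,0,-0.03],
    [0,0,0,0,0,0,-0.03],
    [0,0,0,0,0,0,-0.03],
  ],
)

```text
time_s: 27.65
tool_pos: [0.537, 0.0095, 0.1613]
tool_rot: [2.579, -1.793, -0.0]
force: [-0.2, 0.6, -0.4]
opening: 0.0857
```

```bash
python3 - <<'E'
import st
from h import *
f=grab_frame('wrist');save('w8',f['pixels'])
E
```

```text
t 27.65 pos [0.537  0.0095 0.1613] open 0.0857 F [-0.2  0.6 -0.4] T [ 0.04 -0.07 -0.  ] turn 0.9956 tau6 -0.0 -0.01
```

View pics/w8.png

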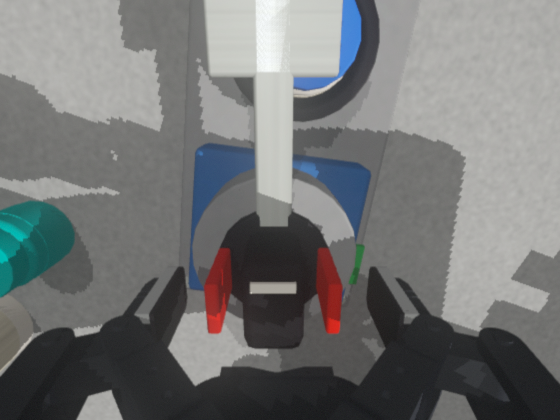

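Call:
play_rows(
  series=[
    [0,0,0,-0.01,0,0,0],
    [0,0,0,-0.025,0,0,0],
    [0,0,0,-0.04,0,0,0],
    [0,0,0,-0.05,0,0,0],
    [0,0,0,-0.057,0,0,0],
    [0,0,0,-0.057,0,0,0],
    [0,0,0,-0.057,0,0,0],
    [0,0,0,-0.057,0,0,0],
    [0,0,0,-0.057,0,0,0],
    [0,0,0,-0.057,0,0,0],
  ],
)

```text
time_s: 28.7
tool_pos: [0.5371, 0.0098, 0.218]
tool_rot: [2.579, -1.793, -0.001]
force: [-0.2, -0.2, 0.8]
opening: 0.0853
```

```bash
python3 - <<'E'
import st
from h import *
s=robot.sense();f=grab_frame('wrist');save('w9',f['pixels'])
g=np.load('w5.npy',allow_pickle=True)[0]
for F in(g,f):
    p=F['pixels'].astype(int);m=((p[...,0]>90)&(p[...,1]<60)&(p[...,2]<60)).astype(np.uint8)
    n,l,t,c=cv2.connectedComponentsWithStats(m);print([(c[i].round(1),t[i].tolist()) for i in range(1,n) if t[i][4]>60])
f=grab_frame('scene');save('s9',cv2.resize(f['pixels'][150:290,180:380],None,fx=4,fy=4,interpolation=cv2.INTER_CUBIC))
E
```

```text
t 28.7 pos [0.5371 0.0098 0.218 ] open 0.0853 F [-0.2 -0.2  0.8] T [ 0.02  0.   -0.01] turn 0.9953 tau6 -0.0 -0.0
[(array([234.8, 237.8]), [227, 210, 16, 56, 724]), (array([313.1, 232.8]), [308, 211, 15, 54, 457])]
[(array([314.5, 239.6]), [307, 211, 16, 57, 697]), (array([233.6, 239.8]), [226, 212, 16, 55, 642])]
```

View pics/w9.png

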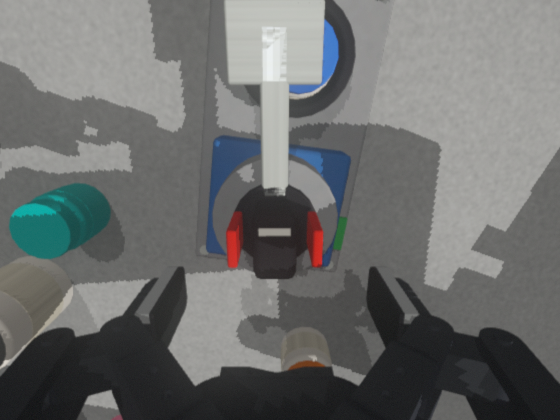

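View pics/s9.png

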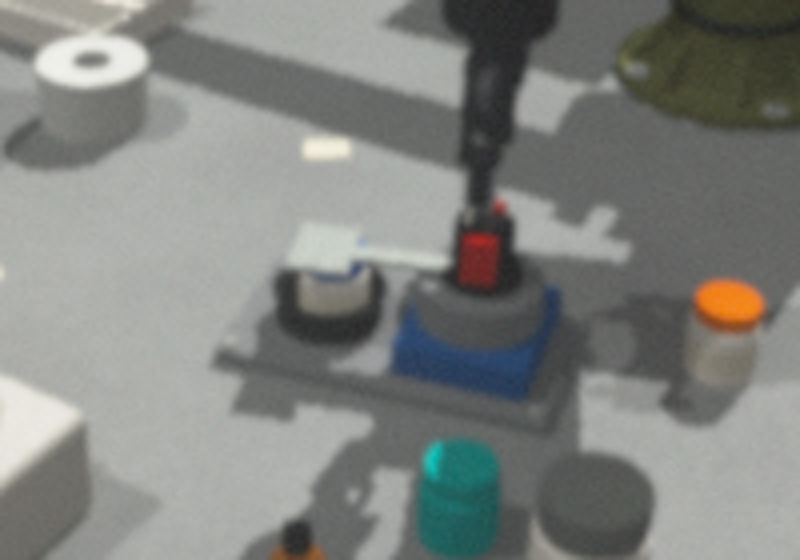

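```bash
python3 -c "
from station import robot
print(robot.sign_off())"
```

```text
the job is handed in; nothing more can be done
None
```

I stood the blue-lidded jar in the cradle and let go of it. I then pinched both red tabs and turned the knob clockwise in small steps, and handed the job in at about 29 s of the 72 s allowed. No verdict was reported.

- **Stop:** the reaction torque began to rise at about 1.00 rad. It was 0.27 N m (about 9 N at the buffer) at 1.025 rad, so I stopped there. I backed off to about 0.995 rad, which is inside the end catch, and let go.
- **Tabs:** in the last wrist picture they span columns 226–323, against 227–323 when free at the start, so both are fully out.
- **Jar and arm:** the last scene picture shows the jar upright in the cup with the hold-down arm over it. Before the arm swung over, wrist-camera estimates put the jar's lid about 4 mm from the cup's centre. That is half the 8 mm limit and close to the camera's own error of about 2 mm.
- **Gripper:** it ended open, about 20 mm above the knob, and the force and torque readings were near zero.
- **Disagreement:** the top and wrist cameras differed by 2–4 mm on the jar and the cradle. I used positions between the two.
- **Not checked:** I did not measure the bystanders' positions afterwards. The arm came near none of them, and none in view looked moved.

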